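# Take a copy shot on the document camera's key console

## Robot

A 6-joint arm with a two-finger parallel gripper is mounted at the origin on a cart in front of the work surface, level with it; the furniture and walls round the work are solid. World frame = base frame: x ahead of the robot, y to its left, z up, the work surface at z = 0. Lengths are in m, angles in rad, forces in N, time in s.
With the tool pointing down it reaches from about 0.35 to 0.85 m from the base axis. Payload 8.1 kg.
Tool frame: the origin (TCP) lies at the centre of the arm's flange, where the gripper is bolted on; the fingertips stand 186 mm ahead of it and the grasp point (between the pads) lies 167 mm ahead of it (robot.grasp_offset is the distance from the TCP to the grasp point, in m); z points along the fingers, y is the line along which they close (so a half turn about z gives the same grasp; the last joint's range is limited). The gripper opens to 93 mm and grips with 3 to 60 N. Pads are 15 mm wide; open, the fingers measure 128 mm over their backs; the gripper's body (75 mm by 188 mm) begins 65 mm behind the grasp point.
Start: joints at [1.212, 0.13, 1.488, -0, 1.523, -0.085], TCP at [0.162, 0.578, 0.405] pointing down, gripper open.
Joint ranges: [-2.96, 2.96], [-0.89, 2.26], [0.02, 2.5], [-1.34, 4.48], [0, 2.73], [-2.66, 2.66]. Speed limits (rad/s): [2.39, 2.39, 2.79, 3.14, 3.14, 3.14].

## Interface

Orientations are given as a rotation vector (axis times angle).
In Python, from plant import robot gives the robot as it stands.
- The arm moves only by the tool drive_tool, never from a script. Its argument "moves" is one flat list of numbers, 7 for each row, row after row: the finger opening in mm, from 0 to 93, then the shift along the tool's x, y, z in mm, then the turn, a rotation vector about the tool's x, y, z in degrees. A call has 1 to 8 rows; each row shifts and turns the commanded pose from where the row before left it, along the tool's axes as they then stand; what a row does not reach is not made up. A row lasts 1/10 s, in which the tool goes at most 50 mm and 8.59 degrees, less where a joint would pass 70% of its speed; a pose out of reach is approached as far as the arm can. A call is refused whole if a number of a shift passes 50 or a number of a turn 8.59, either way. A call with a gripper value outside its range is refused whole. The fingers move at their own pace and stop on an object; "grip_force" is the grip in N (left out, the last holds). Time passes only in rows, so rows that do not move let the fingers close. It gives the time, the measured TCP pose, the force, the opening and the grip force at its end, in the units of the state.
- robot.read_state(): the state, without advancing time (a new reading comes with each control period).
- robot.read_camera(name): name is "scene" or "top"; returns a dict with "color" (480x640x3 uint8, red, green, blue), "depth" (480x640 float32, m along the optical axis (not along the pixel's ray), 0 where there is no reading), "mtx" (3x3 intrinsics, pixels), "dist_coeffs" ([k1, k2, p1, p2, k3] as OpenCV has them; the pictures are not rectified), "R" (3x3) and "t" (3): a world point X has camera coordinates R X + t. Camera axes: x right, y down, z forward; pixel columns grow to the right and rows downward; lengths in m; the calibration is good to about 2 mm. A picture is of the moment at which its call begins.
- robot.close_job(): hands the job in; it is judged then, once.
The state is a dict: "t": time; "q": joint angles; "dq": joint speeds; "joint_torque": joint torques, N m; "tool_pos": TCP position; "orientation": TCP orientation; "force": force on the tool from outside, world axes, zero at the start; "wrist_torque": the same for the moment, N m; "opening": finger opening in m; "gripper_force": force on a finger pad.
Only numpy, scipy, OpenCV 4.12 (cv2) and the standard library are available. Lean on these libraries where they do the work, as an engineer would, in place of code of your own. Each camera call takes 0.05 s, during which the arm holds its last target. There are 200 camera calls.

## Task

Take one shot with the document camera's console: press the white key (lamps) fully down and let it come up, then the yellow key (light meter) the same way, then press the blue two-stage key only to its halfway stop, hold it there for a good second, and then press it all the way down and let go. Press one key at a time, reaching in aslant under the clear guard without pushing on it, never press the red key, and leave the glue stick and the stamp where they stand.

Things in the scene. Friction and masses are not known exactly. Their poses are not given: they have to be found in the camera images.
- console: grey key console fixed to the worktop, 114 deep x 266 wide x 98 mm high; origin at its underside below the key row; z up, y along the row, -x to the robot side. Four black key pods at y = -90, -30, 30, 90 mm (white, yellow, blue, red in any order). Their faces slope 26 deg, rising to +x: outward normal (-0.438, 0, 0.899) in console axes; keys move along it, without turning
- guard: clear plastic guard, 4 mm thick, 266 mm wide, orange strip on its upper edge; origin and axes as the console's. From x = 60, z = 88 mm it leans 32 deg from upright to the front over the keys; upper edge at x = -19, z = 215 mm. An upright tool on the keys hits it; a tool along the keys' normal through a key's centre has 50 mm to it, so turn the gripper's narrow side to it
- white_face (a point): centre of the white key's pod face (fixed, 56 mm above the worktop). The white cap, 56 mm long up the slope x 36 mm wide, is centred here and stands 14 mm out along the normal. Axes as the console's.
- yellow_face (a point): the same for the yellow key: cap 56 x 36 mm, 14 mm out
- red_face (a point): the same for the red key (cancel: not to be pressed): cap 56 x 36 mm, 14 mm out
- blue_face (a point): the same for the blue two-stage key: cap 56 x 36 mm with two thin white ridges; how far it stands out differs from unit to unit: 11 to 17 mm along the normal
- key_white (a joint): travel of the white key along its face's inward normal, m: 0 up, 0.006 fully down; spring 1.5 N at first, 5 N fully down
- key_yellow (a joint): the same for the yellow key
- key_red (a joint): the same for the red key
- shutter_half (a joint): first-stage travel of the blue key, m: 0 up, 0.005 at the halfway stop; spring 1 N at first, 3.5 N at the stop
- shutter_full (a joint): second-stage travel of the blue key beyond the halfway stop, m: 0 until pressed with more than 11 N, 0.005 fully down at 15 N
- glue_stick: loose upright glue stick with a red cap, 27 mm thick, 106 mm tall, beside the console's left end; origin at its foot
- stamp: loose rubber stamp with a black knob handle, 25 x 62 x 70 mm, beside the console's right end; origin at its underside

How it is judged:
On the way, in this order (a step that is already met when the one before it is completed fails the run):
1. white key fully down, the others up (value of joint key_white above 0.0048 m and value of joint each of key_yellow, shutter_half below 0.0015 m), for 0.05 s.
2. then the yellow key fully down, the others up (value of joint key_yellow above 0.0048 m and value of joint each of key_white, shutter_half below 0.0015 m), for 0.05 s.
3. then the blue key held at its halfway stop for 0.8 s, its second stage not pressed (value of joint shutter_half above 0.004 m and value of joint shutter_full below 0.0012 m and value of joint each of key_white, key_yellow below 0.0015 m), for 0.8 s.
4. then the blue key all the way down (value of joint each of shutter_half, shutter_full above 0.004 m), for 0.05 s.
At the end, for the whole second after the job is handed in: all four keys are fully up again (within 1 mm), and the glue stick and the stamp stand within 20 mm of where they were (value of joint each of key_white, key_yellow, key_red, shutter_half, shutter_full below 0.001 m and distance of each of glue_stick, stamp from where it was at the start of the episode below 0.02 m); the robot touches nothing.
It fails at once if the red key is pressed more than 2 mm (value of joint key_red above 0.002 m).
It fails at once if two keys are pressed at the same time (each more than 2 mm) (value of joint each of key_white, key_yellow above 0.002 m or value of joint each of key_white, shutter_half above 0.002 m or value of joint each of key_yellow, shutter_half above 0.002 m).
It fails at once if the robot pushes on the clear guard with more than 4 N (contact force between any of the arm, the fingers and guard above 4 N).
It fails at once if the glue stick or the stamp is tipped over (angle between any of glue_stick, stamp's own z axis and vertical above 0.5 rad).
It also fails if it takes over 59 s, if anything falls off the work surface, if the arm or the gripper's body presses on something with over 40 N, if the wrist force passes 120 N, or if a joint passes its speed limit or range.

## Working session

There is one attempt and no reset: what is moved stays moved. The work goes in short steps, Python scripts to look and compute and a tool call to move; the robot and the scene stay as the last step left them, time stands still between calls to the robot, and variables do not carry over. Pictures are saved under pics/ and viewed, at most 10 in all, crops included, and the job is handed in when it is done.

Besides the shell and the picture viewer there is one more tool, called after "Request:" in YAML: its name, and indented under it one key for each argument. drive_tool: Moves the arm, as the interface text tells. Its arguments: {"type":"object","properties":{"moves":{"type":"array","items":{"type":"number"}},"grip_force":{"type":"number"}},"required":["moves"]}

```bash
ls; mkdir -p pics; python3 - <<'E'
from plant import robot
import cv2,numpy as np,pickle
d={}
for n in("scene","top"):
    c=robot.read_camera(n);d[n]=c
    cv2.imwrite(f"pics/{n}0.png",c["color"][:,:,::-1])
    print(n,c["mtx"].round(1).tolist(),c["dist_coeffs"],"cam",(-c["R"].T@c["t"]).round(3),c["R"].round(2).tolist())
pickle.dump(d,open("cams.pkl","wb"))
s=robot.read_state();print(s)
E
```

```text
pics
scene [[433.9, 0.0, 324.9], [0.0, 433.9, 239.5], [0.0, 0.0, 1.0]] [-0.08805327  0.          0.          0.          0.        ] cam [0.23  0.513 0.588] [[-0.92, -0.38, -0.02], [-0.22, 0.57, -0.79], [0.31, -0.73, -0.61]]
top [[573.7, 0.0, 324.1], [0.0, 573.7, 234.2], [0.0, 0.0, 1.0]] [-0.10731486  0.          0.          0.          0.        ] cam [ 0.189 -0.227  1.036] [[0.33, -0.94, -0.0], [-0.89, -0.31, -0.33], [0.31, 0.11, -0.95]]
{'t': 0.1, 'q': array([ 1.21163740e+00,  1.31103807e-01,  1.48915701e+00,  1.68473729e-06,
        1.52300887e+00, -8.54141125e-02]), 'dq': array([-0.00040112,  0.00014558, -0.00198179,  0.00070777,  0.0018172 ,
        0.00018178]), 'joint_torque': array([ 9.08987113e-04, -5.61339390e+01, -4.93097699e+01,  7.70687638e-02,
        2.89479975e-02, -3.33123728e-05]), 'tool_pos': array([0.16211817, 0.57747287, 0.40378858]), 'orientation': array([-4.28605319e-01, -3.11184223e+00,  2.56858345e-03]), 'force': array([ 1.24512636, -0.14545754,  0.09829893]), 'wrist_torque': array([ 0.01611756,  0.00126635, -0.06788652]), 'gripper_force': 0.0, 'opening': 0.09298834735064351}
```

View pics/scene0.png

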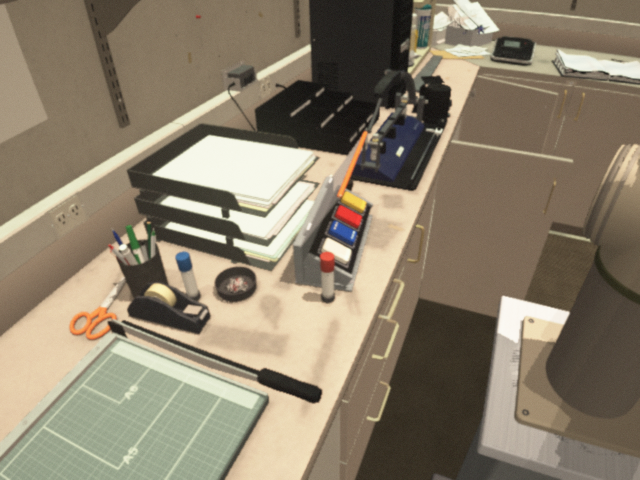

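View pics/top0.png

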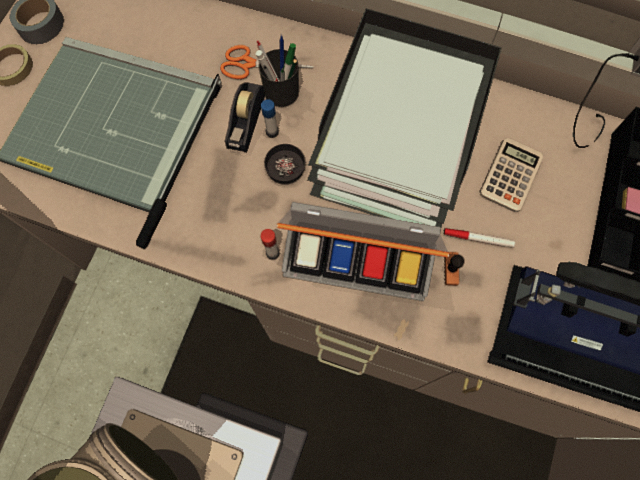

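```bash
python3 - <<'E'
import pickle,cv2,numpy as np
d=pickle.load(open("cams.pkl","rb"))
a=cv2.resize(d["top"]["color"][190:310,240:480],None,fx=3.3,fy=3.3,interpolation=cv2.INTER_CUBIC)
b=cv2.resize(d["scene"]["color"][170:310,270:400],None,fx=4.2,fy=4.2,interpolation=cv2.INTER_CUBIC)
cv2.imwrite("pics/topc.png",a[:,:,::-1]);cv2.imwrite("pics/scenec.png",b[:,:,::-1])
E
```

```text
(no output)
```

View pics/topc.png

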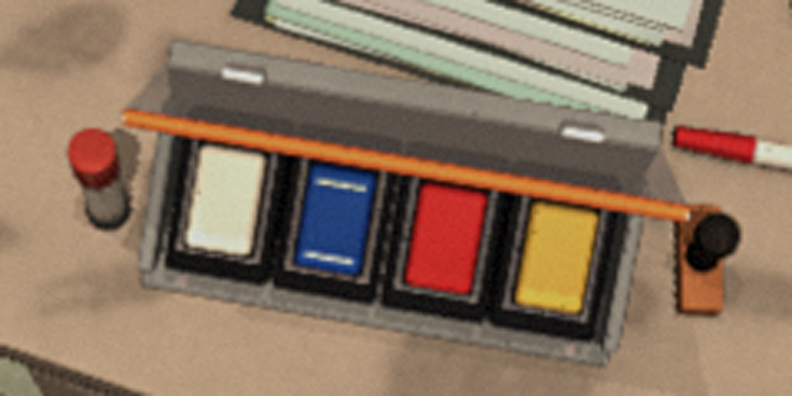

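View pics/scenec.png

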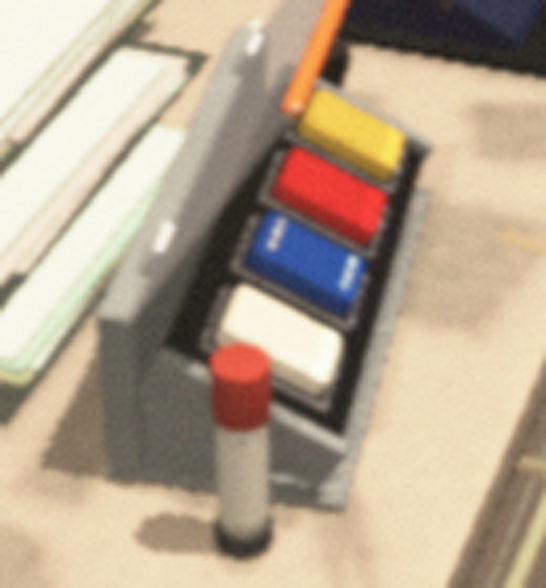

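```bash
cat > h.py <<'E'
import pickle,cv2,numpy as np
def ray(c,p):
    u=cv2.undistortPoints(np.array(p,float).reshape(-1,1,2),c["mtx"],c["dist_coeffs"]).reshape(-1,2)
    return np.c_[u,np.ones(len(u))]
def proj(c,X):
    return cv2.projectPoints(np.array(X,float).reshape(-1,3),cv2.Rodrigues(c["R"])[0],c["t"],c["mtx"],c["dist_coeffs"])[0].reshape(-1,2)
def masks(c,roi):
    x0,y0,x1,y1=roi
    h=cv2.cvtColor(c["color"],cv2.COLOR_RGB2HSV).astype(int);H,S,V=h[...,0],h[...,1],h[...,2]
    m=dict(white=(S<60)&(V>185),blue=(H>100)&(H<130)&(S>110)&(V>60),red=((H<6)|(H>174))&(S>150)&(V>110),yellow=(H>18)&(H<32)&(S>120)&(V>110))
    out={}
    for k,v in m.items():
        z=np.zeros(v.shape,np.uint8);z[y0:y1,x0:x1]=v[y0:y1,x0:x1]
        z=cv2.morphologyEx(z,cv2.MORPH_CLOSE,np.ones((5,5)))
        n,l,s,ce=cv2.connectedComponentsWithStats(z)
        i=1+np.argmax(s[1:,4]);out[k]=(l==i,ce[i],s[i,4])
    return out
E
python3 - <<'E'
from h import *
d=pickle.load(open("cams.pkl","rb"))
t=d["top"];C=-t["R"].T@t["t"]
P={}
M=masks(t,(285,225,430,295))
for k,(m,ce,a) in M.items():
    r=cv2.minAreaRect(np.argwhere(m)[:,::-1].astype(np.float32))
    mm=cv2.erode(m.astype(np.uint8),np.ones((5,5)))>0
    px=np.argwhere(mm)[:,::-1];dz=t["depth"][mm];ok=dz>0
    X=(ray(t,px)[ok]*dz[ok,None]-t["t"])@t["R"]
    n=np.linalg.svd(X-X.mean(0))[2][2];n*=np.sign(n[2])
    w=t["R"].T@ray(t,[r[0]])[0];w2=C+w*(0.0686-C[2])/w[2];P[k]=w2
    print(k,a,ce.round(1),np.round(r[0],1),np.round(r[1],1),"plane",w2.round(4),"depth",X.mean(0).round(4),n.round(3))
    print("   scene proj",proj(d["scene"],w2).round(1))
for k in("blue","red","yellow"):print(k,np.linalg.norm(P[k]-P["white"]).round(4))
v=P["white"]-P["yellow"];print("yaw deg",np.degrees(np.arctan2(-v[0],v[1])))
s=d["scene"]
for k,(m,ce,a) in masks(s,(315,185,375,268)).items():print("scene",k,ce.round(1),a)
E
```

```text
white 524 [307.6 250.7] [307.6 250.6] [18.5 29.3] plane [ 0.4659 -0.0991  0.0686] depth [ 0.4656 -0.0992  0.0684] [-0.433 -0.053  0.9  ]
   scene proj [[337.8 247.2]]
blue 619 [341.2 256.2] [341.1 256.1] [20.1 31.3] plane [ 0.4756 -0.1584  0.0686] depth [ 0.4753 -0.1587  0.0694] [-0.436 -0.045  0.899]
   scene proj [[343.8 229.3]]
red 616 [374.7 262.1] [374.7 262. ] [20.  31.1] plane [ 0.4847 -0.2176  0.0686] depth [ 0.4846 -0.2177  0.0685] [-0.437 -0.074  0.897]
   scene proj [[349.5 213.2]]
yellow 621 [408.3 267.8] [408.3 267.7] [20.2 31. ] plane [ 0.494  -0.2766  0.0686] depth [ 0.4939 -0.2764  0.0688] [-0.437 -0.063  0.897]
   scene proj [[354.5 198.7]]
blue 0.0601
red 0.1199
yellow 0.1797
yaw deg 8.996138395198907
scene white [337.1 249.2] 352
scene blue [342.5 232.2] 366
scene red [348.1 216. ] 347
scene yellow [353.4 201.7] 305
```

```bash
cat > go.py <<'E'
import sys,numpy as np
from plant import robot
from scipy.spatial.transform import Rotation as R
yaw=np.radians(9);ex=np.array([np.cos(yaw),np.sin(yaw),0]);ey=np.array([-np.sin(yaw),np.cos(yaw),0])
n=-0.438*ex+0.899*np.array([0,0,1]);up=0.899*ex+0.438*np.array([0,0,1])
cap=dict(white=[.4658,-.0992,.0686],blue=[.4752,-.1585,.0686],red=[.4847,-.2176,.0686],yellow=[.494,-.2766,.0686])
Rt=np.c_[np.cross(ey,-n),ey,-n]
def go(key,h,down=10):   # tip h mm over the cap top, 'down' mm down the slope
    s=robot.read_state();R0=R.from_rotvec(s["orientation"]);p=s["tool_pos"]
    T=np.array(cap[key])-up*down/1e3+n*(186+h)/1e3
    print("t",s["t"],"tcp",p.round(4),"q",s["q"].round(2),"target",T.round(4),"F",s["force"].round(2),"F.n",round(float(s["force"]@n),2),"op",round(s["opening"],3))
    print("shift in current tool axes",(R0.inv().apply(T-p)*1e3).round(1),"in final",((T-p)@Rt*1e3).round(1))
    print("turn",np.degrees((R0.inv()*R.from_matrix(Rt)).as_rotvec()).round(2))
if __name__=="__main__":go(sys.argv[1],float(sys.argv[2]))
E
python3 go.py white 60
```

```text
t 0.1 tcp [0.1621 0.5775 0.4038] q [ 1.21  0.13  1.49  0.    1.52 -0.09] target [ 0.3505 -0.1175  0.2854] F [ 1.25 -0.15  0.1 ] F.n -0.44 op 0.093
shift in current tool axes [-369.3 -617.9  119.4] in final [ -17.7 -715.8  140.3]
turn [ -5.69 -25.6  -24.24]
```

Request:
drive_tool:
  moves: [0,-33,-31,-3,0,0,0,0,-33,-31,-3,0,0,0,0,-33,-31,-3,0,0,0,0,-33,-31,-3,0,0,0,0,-33,-31,-3,0,0,0,0,-33,-31,-3,0,0,0]

```text
t: 0.7
tool_pos: [0.3029, 0.3434, 0.4224]
orientation: [-0.428, -3.112, 0.001]
force: [0.5, -0.6, 0.2]
opening: 0.0498
gripper_force: 0.0
```

Request:
drive_tool:
  moves: [0,-25,-31,-3,0,0,0,0,-15,-31,-3,0,0,0,0,-10,-31,-3,-1.14,-5.12,-4.85,0,0,-30,0,-1.14,-5.12,-4.85,0,0,-30,0,-1.14,-5.12,-4.85,0,0,-30,0,-1.14,-5.12,-4.85,0,0,-30,0,-1.14,-5.12,-4.85,0,0,0,0,0,0,0]

```text
t: 1.5
tool_pos: [0.3289, 0.1249, 0.4278]
orientation: [-0.211, 2.691, 0.042]
force: [-0.5, 0.4, -0.9]
opening: 0.0007
gripper_force: 0.0
```

```bash
python3 go.py white 60
```

```text
t 1.5 tcp [0.3289 0.1249 0.4278] q [ 0.24 -0.89  2.26 -0.04  1.33 -1.49] target [ 0.3505 -0.1175  0.2854] F [-0.46  0.37 -0.89] F.n -0.62 op 0.001
shift in current tool axes [  76.2 -242.3  122.5] in final [  77.3 -242.8  120.8]
turn [-0.22 -0.59  0.03]
```

Request:
drive_tool:
  moves: [0,14,0,22,0,0,0,0,14,0,22,0,0,0,0,14,0,22,0,-0.3,0,0,14,0,20,0,-0.3,0,0,0,0,0,0,0,0]

```text
t: 2.0
tool_pos: [0.3253, 0.131, 0.3259]
orientation: [-0.21, 2.695, 0.042]
force: [-0.5, 0.5, -0.6]
opening: 0.0003
gripper_force: 0.0
```

```bash
python3 go.py white 60
```

```text
t 2.0 tcp [0.3253 0.131  0.3259] q [ 0.26 -0.89  2.44 -0.05  1.15 -1.45] target [ 0.3505 -0.1175  0.2854] F [-0.46  0.47 -0.59] F.n -0.37 op 0.0
shift in current tool axes [  29.7 -249.3   31.8] in final [  30.3 -249.4   30.3]
turn [-0.25 -0.8  -0.05]
```

Request:
drive_tool:
  moves: [0,-5,-40,4,0,-0.3,0,0,-5,-40,4,0,-0.3,0,0,-5,-40,4,0,-0.2,0,0,8,-43,2,0,0,0,0,8,-43,2,0,0,0,0,12,-43,2,0,0,0,0,0,0,0,0,0,0]

```text
t: 2.7
tool_pos: [0.3637, -0.12, 0.3097]
orientation: [-0.197, 2.677, 0.038]
force: [0.6, -0.4, -0.2]
opening: 0.0003
gripper_force: 0.0
```

```bash
python3 go.py white 40
```

```text
t 2.7 tcp [ 0.3637 -0.12    0.3097] q [-0.61 -0.71  2.38  0.33  1.14 -2.41] target [ 0.3592 -0.1161  0.2674] F [ 0.63 -0.38 -0.25] F.n -0.47 op 0.0
shift in current tool axes [22.2  4.8 36.2] in final [22.   4.6 36.3]
turn [-0.57  0.25 -0.45]
```

Request:
drive_tool:
  moves: [0,8,0,-20,0,0,8.5,0,0,0,0,0,0,8.5,0,0,0,0,0,0,8.5,0,0,0,0,0,0,8.5,0,0,0,0,0,0,8.5,0,0,0,0,0,0,8.5,0,0,0,0,0,0,8.5,0,0,0,0,0,0,8.5]

```text
t: 3.5
tool_pos: [0.3491, -0.1164, 0.3246]
orientation: [1.363, 2.392, 0.397]
force: [0.3, -0.2, -0.1]
opening: 0.0003
gripper_force: 0.0
```

Request:
drive_tool:
  moves: [0,0,0,0,0,0,8.5,0,0,0,0,0,0,8.5,0,0,0,0,0,0,8.5,0,0,0,0,0,0,8.5,0,0,0,0,0,0,8.5,0,0,0,0,0,0,8.5,0,0,0,0,0,0,8.5,0,0,0,0,0,0,8.5]

```text
t: 4.3
tool_pos: [0.3491, -0.1164, 0.3246]
orientation: [2.626, 1.299, 0.651]
force: [-1.0, -0.5, 0.4]
opening: 0.0004
gripper_force: 0.0
```

Request:
drive_tool:
  moves: [0,0,0,0,0,0,8.5,0,0,0,0,0,0,8.5,0,0,0,0,0,0,8.5,0,0,0,0,0,0,8.5,0,0,0,0,0,0,8.5,0,0,0,0,0,0,1.0,0,0,0,0,0,0,0]

```text
t: 5.0
tool_pos: [0.3489, -0.1167, 0.324]
orientation: [-3.021, -0.256, -0.706]
force: [-0.0, -0.2, -0.2]
opening: 0.0001
gripper_force: 0.0
```

```bash
sed -i 's/^Rt=.*/Rt=np.c_[np.cross(-ey,-n),-ey,-n]/' go.py; python3 go.py white 20
```

```text
t 5.0 tcp [ 0.3489 -0.1167  0.324 ] q [-0.63 -0.78  2.39  0.34  1.21  0.71] target [ 0.3678 -0.1147  0.2494] F [-0.01 -0.16 -0.2 ] F.n -0.16 op 0.0
shift in current tool axes [-16.    0.4  75.3] in final [-15.6   1.   75.4]
turn [ 0.27 -0.3   0.73]
```

Request:
drive_tool:
  moves: [0,-8,0.5,10,0.1,-0.1,0.3,0,-8,0.5,15,0.1,-0.1,0.3,0,0,0,25,0,0,0,0,0,0,25,0,0,0,0,0,0,0,0,0,0,0,0,0,0,0,0,0]

```text
t: 5.6
tool_pos: [0.3666, -0.1152, 0.2478]
orientation: [-3.018, -0.236, -0.694]
force: [0.0, 0.3, 0.0]
opening: 0.0003
gripper_force: 0.0
```

```bash
python3 go.py white 3; python3 - <<'E'
from plant import robot
import cv2
c=robot.read_camera("scene")["color"][130:330,230:500]
cv2.imwrite("pics/s1.png",cv2.resize(c,None,fx=2.9,fy=2.9,interpolation=cv2.INTER_CUBIC)[:,:,::-1])
E
```

```text
t 5.6 tcp [ 0.3666 -0.1152  0.2478] q [-0.59 -0.61  2.44  0.36  1.    0.68] target [ 0.3752 -0.1136  0.2341] F [0.02 0.26 0.03] F.n 0.0 op 0.0
shift in current tool axes [ 1.9 -0.3 16.1] in final [ 1.9 -0.3 16.1]
turn [-0.05  0.07 -0.07]
```

View pics/s1.png

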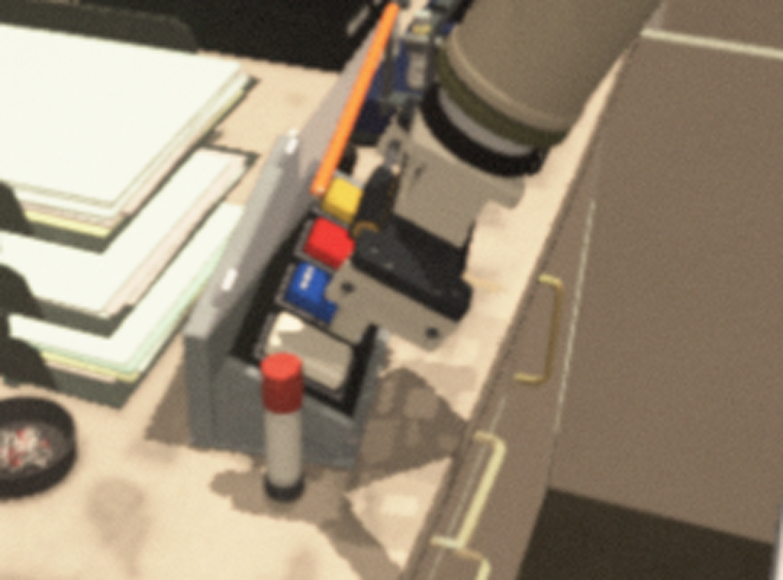

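```bash
python3 - <<'E'
from h import *;from plant import robot
from scipy.spatial.transform import Rotation as R
d=pickle.load(open("cams.pkl","rb"))
s=robot.read_state();r=R.from_rotvec(s["orientation"])
for o in ([0,0,.186],[.0075,0,.186],[-.0075,0,.186],[0,.0175,.186],[0,-.0175,.186],[0,0,.102],[.0375,.09,.102],[-.0375,-.09,.102]):
    X=s["tool_pos"]+r.apply(o);print(o,X.round(3),((proj(d["scene"],X)-[230,130])*2.9).round(0))
c=robot.read_camera("top")["color"][190:310,240:480]
cv2.imwrite("pics/t1.png",cv2.resize(c,None,fx=3.3,fy=3.3,interpolation=cv2.INTER_CUBIC)[:,:,::-1])
E
```

```text
[0, 0, 0.186] [ 0.448 -0.103  0.082] [[341. 327.]]
[0.0075, 0, 0.186] [ 0.454 -0.102  0.085] [[331. 322.]]
[-0.0075, 0, 0.186] [ 0.441 -0.104  0.078] [[351. 332.]]
[0, 0.0175, 0.186] [ 0.45  -0.12   0.082] [[346. 311.]]
[0, -0.0175, 0.186] [ 0.445 -0.086  0.082] [[336. 343.]]
[0, 0, 0.102] [ 0.411 -0.109  0.157] [[401. 238.]]
[0.0375, 0.09, 0.102] [ 0.458 -0.192  0.174] [[373. 138.]]
[-0.0375, -0.09, 0.102] [ 0.364 -0.025  0.141] [[435. 356.]]
```

View pics/t1.png

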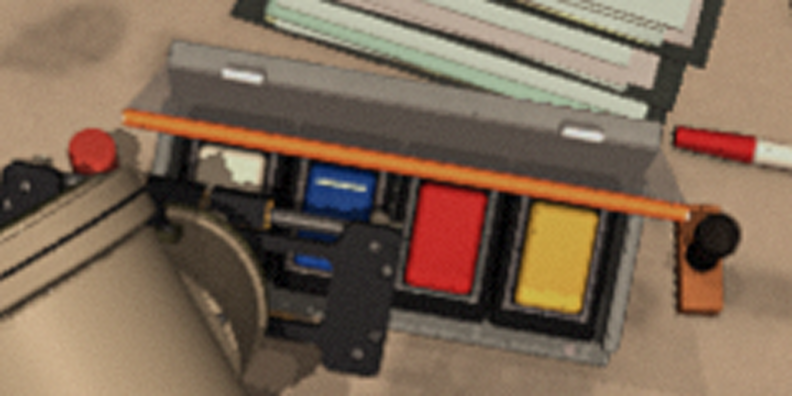

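Request:
drive_tool:
  moves: [0,1,0,8,0,0,0,0,1,0,7,0,0,0,0,0,0,3,0,0,0,0,0,0,3,0,0,0,0,0,0,0,0,0,0]

```text
t: 6.2
tool_pos: [0.3781, -0.1139, 0.2303]
orientation: [-3.018, -0.234, -0.697]
force: [-0.9, -0.4, 2.1]
opening: 0.0005
gripper_force: 1.3
```

```bash
python3 go.py white 0
```

```text
t 6.2 tcp [ 0.3781 -0.1139  0.2303] q [-0.57 -0.54  2.43  0.37  0.93  0.68] target [ 0.3765 -0.1134  0.2314] F [-0.93 -0.41  2.13] F.n 2.34 op 0.001
shift in current tool axes [-0.9 -0.8 -1.7] in final [-0.9 -0.8 -1.7]
turn [ 0.05 -0.03 -0.12]
```

Contact begins where expected; press on.

Request:
drive_tool:
  moves: [0,0,0,2,0,0,0,0,0,0,2,0,0,0,0,0,0,1.5,0,0,0,0,0,0,0,0,0,0]

```text
t: 6.6
tool_pos: [0.3803, -0.1137, 0.2266]
orientation: [-3.019, -0.236, -0.695]
force: [-24.8, 2.0, 25.1]
opening: 0.0007
gripper_force: 16.4
```

```bash
python3 go.py white 0
```

```text
t 6.6 tcp [ 0.3803 -0.1137  0.2266] q [-0.56 -0.52  2.42  0.37  0.92  0.67] target [ 0.3765 -0.1134  0.2314] F [-24.79   2.04  25.09] F.n 33.14 op 0.001
shift in current tool axes [-1.3 -0.9 -6. ] in final [-1.3 -0.9 -6. ]
turn [ 0.03  0.03 -0.05]
```

Request:
drive_tool:
  moves: [0,0,0,-5,0,0,0,0,0,0,-15,0,0,0,0,0,0,-20,0,0,0,0,0,36,0,0,0,0,0,0,36,0,0,0,0,0,0,36,0,0,0,0,0,0,36,0,0,0,0,0,0,36,0,0,0,0]

```text
t: 7.4
tool_pos: [0.3908, -0.2958, 0.2613]
orientation: [-3.019, -0.233, -0.698]
force: [0.7, 0.7, 0.8]
opening: 0.0005
gripper_force: 0.0
```

Request:
drive_tool:
  moves: [0,0,0,0,0,0,0,0,0,0,0,0,0,0]

```text
t: 7.6
tool_pos: [0.3905, -0.2944, 0.2609]
orientation: [-3.018, -0.231, -0.696]
force: [-0.3, -0.7, -0.0]
opening: 0.0005
gripper_force: 0.0
```

```bash
python3 go.py yellow 3
```

```text
t 7.6 tcp [ 0.3905 -0.2944  0.2609] q [-0.9  -0.18  2.1   0.46  1.03  0.31] target [ 0.4034 -0.291   0.2341] F [-0.28 -0.66 -0.03] F.n 0.14 op 0.001
shift in current tool axes [ 0.2 -1.4 29.8] in final [ 0.2 -1.4 29.8]
turn [ 0.03 -0.01 -0.24]
```

Request:
drive_tool:
  moves: [0,0,-1.4,15,0,0,-0.2,0,0,0,13,0,0,0,0,0,0,4,0,0,0,0,0,0,3,0,0,0,0,0,0,2,0,0,0,0,0,0,1.7,0,0,0,0,0,0,0,0,0,0]

```text
t: 8.3
tool_pos: [0.4073, -0.2899, 0.227]
orientation: [-3.018, -0.24, -0.698]
force: [-3.8, 2.4, 3.7]
opening: 0.0002
gripper_force: 2.4
```

```bash
python3 go.py yellow 0
```

```text
t 8.3 tcp [ 0.4073 -0.2899  0.227 ] q [-0.87 -0.1   2.1   0.48  0.95  0.3 ] target [ 0.4047 -0.2908  0.2314] F [-3.84  2.44  3.72] F.n 4.84 op 0.0
shift in current tool axes [-0.6  0.4 -5.2] in final [-0.6  0.4 -5.2]
turn [ 0.03 -0.06  0.09]
```

Near bottom; 1.2 mm more, then check.

Request:
drive_tool:
  moves: [0,0,0,1.2,0,0,0,0,0,0,0,0,0,0]

```text
t: 8.5
tool_pos: [0.4076, -0.2901, 0.2269]
orientation: [-3.018, -0.241, -0.697]
force: [-15.2, 7.1, 17.1]
opening: 0.0007
gripper_force: 10.7
```

```bash
python3 go.py yellow 0
```

```text
t 8.5 tcp [ 0.4076 -0.2901  0.2269] q [-0.87 -0.1   2.1   0.48  0.95  0.3 ] target [ 0.4047 -0.2908  0.2314] F [-15.19   7.12  17.06] F.n 21.42 op 0.001
shift in current tool axes [-0.7  0.2 -5.4] in final [-0.7  0.2 -5.4]
turn [ 0.02 -0.03  0.13]
```

Request:
drive_tool:
  moves: [0,0,0,-5,0,0,0,0,0,0,-15,0,0,0,0,0,0,-20,0,0,0,0,0,-40,0,0,0,0,0,0,-40,0,0,0,0,0,0,-40,0,0,0,0,0,0,0,0,0,0,0,0,0,0,0,0,0]

```text
invalid input at $.moves: expected a multiple of 7 numbers
```

```bash
python3 go.py blue 6
```

```text
t 8.5 tcp [ 0.4076 -0.2901  0.2269] q [-0.87 -0.1   2.1   0.48  0.95  0.3 ] target [ 0.3833 -0.1731  0.2368] F [-15.19   7.12  17.06] F.n 21.42 op 0.001
shift in current tool axes [  -0.5 -119.4  -11.5] in final [  -0.8 -119.4  -11.5]
turn [ 0.02 -0.03  0.13]
```

Request:
drive_tool:
  moves: [0,0,0,-5,0,0,0,0,0,0,-15,0,0,0,0,0,0,-20,0,0,0,0,0,-40,0,0,0,0,0,0,-40,0,0,0,0,0,0,-40,0,0,0,0,0,0,0,0,0,0,0,0,0,0,0,0,0,0]

```text
t: 9.3
tool_pos: [0.3719, -0.174, 0.2622]
orientation: [-3.02, -0.242, -0.701]
force: [0.5, -0.7, 0.4]
opening: 0.0007
gripper_force: 0.0
```

```bash
python3 go.py blue 6
```

```text
t 9.3 tcp [ 0.3719 -0.174   0.2622] q [-0.72 -0.5   2.34  0.4   1.03  0.52] target [ 0.3833 -0.1731  0.2368] F [ 0.54 -0.68  0.38] F.n 0.16 op 0.001
shift in current tool axes [-1.   0.8 27.8] in final [-0.9  0.9 27.8]
turn [ 0.17 -0.16  0.2 ]
```

Request:
drive_tool:
  moves: [0,0,0.8,14,0.1,-0.1,0.1,0,0,0,14,0,0,0.1,0,0,0,2,0,0,0,0,0,0,0,0,0,0]

```text
t: 9.7
tool_pos: [0.3848, -0.1737, 0.2343]
orientation: [-3.018, -0.233, -0.693]
force: [-1.2, -0.5, 0.2]
opening: 0.0004
gripper_force: 0.0
```

```bash
python3 go.py blue 0
```

```text
t 9.7 tcp [ 0.3848 -0.1737  0.2343] q [-0.7  -0.4   2.33  0.42  0.95  0.52] target [ 0.3859 -0.1727  0.2314] F [-1.17 -0.52  0.22] F.n 0.73 op 0.0
shift in current tool axes [-0.2 -0.8  3.1] in final [-0.2 -0.8  3.1]
turn [-0.05  0.09 -0.18]
```

Request:
drive_tool:
  moves: [0,0,0,2,0,0,0,0,0,0,0,0,0,0]

```text
t: 9.9
tool_pos: [0.3857, -0.1733, 0.2331]
orientation: [-3.018, -0.234, -0.695]
force: [0.1, 1.3, -0.0]
opening: 0.0003
gripper_force: 0.0
```

Request:
drive_tool:
  moves: [0,0,0,2,0,0,0,0,0,0,0,0,0,0]

```text
t: 10.1
tool_pos: [0.3867, -0.173, 0.2313]
orientation: [-3.018, -0.234, -0.696]
force: [-1.9, -2.4, 1.8]
opening: 0.0008
gripper_force: 0.8
```

```bash
python3 go.py blue 0
```

```text
t 10.1 tcp [ 0.3867 -0.173   0.2313] q [-0.69 -0.4   2.33  0.42  0.94  0.52] target [ 0.3859 -0.1727  0.2314] F [-1.93 -2.42  1.77] F.n 2.6 op 0.001
shift in current tool axes [-0.6 -0.4 -0.5] in final [-0.6 -0.4 -0.5]
turn [ 0.03  0.01 -0.12]
```

Request:
drive_tool:
  moves: [0,0,0,1.5,0,0,0,0,0,0,1,0,0,0,0,0,0,0,0,0,0]

```text
t: 10.4
tool_pos: [0.3878, -0.1727, 0.2289]
orientation: [-3.018, -0.234, -0.696]
force: [-0.5, -2.9, 2.7]
opening: 0.0007
gripper_force: 1.5
```

Request:
drive_tool:
  moves: [0,0,0,0.8,0,0,0,0,0,0,0,0,0,0]

```text
t: 10.6
tool_pos: [0.3881, -0.1727, 0.2283]
orientation: [-3.018, -0.234, -0.696]
force: [-0.1, -2.5, 4.3]
opening: 0.0002
gripper_force: 1.9
```

Request:
drive_tool:
  moves: [0,0,0,0.2,0,0,0,0,0,0,0,0,0,0]

```text
t: 10.8
tool_pos: [0.3882, -0.1727, 0.2282]
orientation: [-3.018, -0.234, -0.696]
force: [-3.6, -3.5, 5.0]
opening: 0.0007
gripper_force: 3.4
```

Request:
drive_tool:
  moves: [0,0,0,0,0,0,0,0,0,0,0,0,0,0,0,0,0,0,0,0,0,0,0,0,0,0,0,0,0,0,0,0,0,0,0,0,0,0,0,0,0,0,0,0,0,0,0,0,0,0,0,0,0,0,0,0]

```text
t: 11.6
tool_pos: [0.3882, -0.1727, 0.2282]
orientation: [-3.018, -0.234, -0.696]
force: [-2.6, -2.7, 5.1]
opening: 0.0005
gripper_force: 3.3
```

Request:
drive_tool:
  moves: [0,0,0,0,0,0,0,0,0,0,0,0,0,0,0,0,0,0,0,0,0,0,0,0,0,0,0,0,0,0,0,0,0,0,0]

```text
t: 12.1
tool_pos: [0.3882, -0.1727, 0.2282]
orientation: [-3.018, -0.234, -0.696]
force: [-3.2, -2.1, 6.7]
opening: 0.0002
gripper_force: 3.3
```

Request:
drive_tool:
  moves: [0,0,0,2,0,0,0,0,0,0,2,0,0,0,0,0,0,1.3,0,0,0,0,0,0,0,0,0,0]

```text
t: 12.5
tool_pos: [0.3905, -0.1724, 0.2237]
orientation: [-3.018, -0.235, -0.695]
force: [-9.0, -2.5, 12.2]
opening: 0.0006
gripper_force: 7.3
```

Request:
drive_tool:
  moves: [0,0,0,0.8,0,0,0,0,0,0,0,0,0,0]

```text
t: 12.7
tool_pos: [0.3908, -0.1725, 0.2234]
orientation: [-3.018, -0.236, -0.695]
force: [-14.2, -0.8, 19.0]
opening: 0.0003
gripper_force: 11.8
```

Request:
drive_tool:
  moves: [0,0,0,-8,0,0,0,0,0,0,-20,0,0,0,0,0,0,-40,0,0,0,0,0,0,-20,0,0,0,0,0,0,0,0,0,0,0,0,0,0,0,0,0,0,0,0,0,0,0,0]

```text
t: 13.4
tool_pos: [0.3524, -0.1775, 0.2996]
orientation: [-3.016, -0.234, -0.691]
force: [-0.5, 0.1, 0.9]
opening: 0.0003
gripper_force: 0.0
```

```bash
python3 - <<'E'
from h import *;from plant import robot
d=pickle.load(open("cams.pkl","rb"))
c=robot.read_camera("scene");s=robot.read_state();print(s["t"],s["tool_pos"],s["force"],s["q"].round(2))
for k,(m,ce,a) in masks(c,(315,185,375,268)).items():print(k,ce.round(1),a)
a=np.hstack([d["scene"]["color"][130:330,260:400],c["color"][130:330,260:400]])
cv2.imwrite("pics/s2.png",cv2.resize(a,None,fx=2.8,fy=2.8)[:,:,::-1])
E
```

```text
13.45 [ 0.35245511 -0.17746534  0.29952882] [0.68881995 0.32975681 0.20291499] [-0.77 -0.6   2.34  0.39  1.16  0.53]
white [334.8 248.6] 266
blue [342.2 232.5] 358
red [348.  216.1] 345
yellow [352.9 201.7] 291
```

View pics/s2.png

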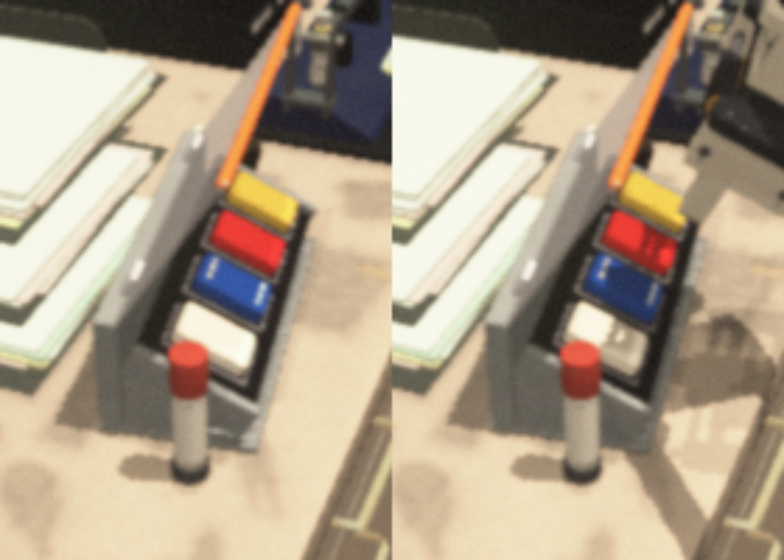

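The keys are all up, the glue stick is unmoved at about (580,410), and the hand is clear of everything.

```bash
python3 -c "
from plant import robot
print(robot.close_job())"
```

```text
the job is handed in; nothing more can be done
None
```

I carried out the whole key sequence and handed the job in at about 13.5 s of the 59 s; the hand-in returned no verdict. White and yellow went fully down in turn. The blue key was held at its halfway stop for over a second, then pressed fully and released. A final picture shows all four keys up, the glue stick unmoved and the gripper clear, but I did not recheck the stamp in it.

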